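Fit the spring spindle into the coolant-filter cradle

ROBOT

A 6-joint arm with a two-finger parallel gripper is mounted at the origin on the work surface. World frame = base frame: x ahead of the robot, y to its left, z up, the work surface at z = 0. Lengths are in mm, angles in rad, forces in N, time in s.
With the tool pointing down it reaches from about 275 to 825 mm from the base axis. Payload 5.2 kg.
Tool frame: the origin (TCP) lies at the very end of the fingers, on their centre line; the grasp point (between the pads) lies 19 mm behind it; z points along the fingers, y is the direction in which the jaws open and shut (so a half turn about z gives the same grasp; the last joint's range is limited). The gripper opens to 93 mm and grips with 3 to 60 N. Pads are 15 mm wide; open, the fingers measure 128 mm over their backs; the gripper's body (75 mm by 188 mm) begins 65 mm behind the grasp point.
Start: joints at [-1.452, 0.259, 1.535, -0, 1.348, -0.203], TCP at [173.972, -521.765, 218.653] pointing down, gripper open.
Joint ranges: [-3.14, 3.14], [-0.91, 2.08], [0.19, 2.58], [-1.22, 4.36], [0.22, 2.71], [-3.12, 3.12]. Speed limits (rad/s): [2.57, 2.57, 3.14, 3.14, 3.14, 3.14].

INTERFACE

Orientations are given as [roll, pitch, yaw] about the fixed x, y, z axes, in that order (R = Rz(yaw) Ry(pitch) Rx(roll)).
In Python, from bench import robot gives the robot as it stands. The module is installed in compiled form; this text tells all that it offers. Calls block until the motion is done:
- robot.move_ptp(position, orientation): joint-space move of the TCP to a pose.
- robot.move_linear(position, ori=None, speed=150, f_stop=None): straight line of the TCP; ori=None keeps the orientation; speed is the mean speed in mm/s. With f_stop (N) it stops when the force on the tool has changed by that much, and returns True; else False.
- robot.move_j(angles): joint-space move.
- robot.move_gripper(opening): opening from 0.0 (shut) to 1.0 (fully open); the grip force is fixed at half the most; returns when the fingers have stopped.
- robot.sleep(seconds).
- robot.inverse_kinematics(position, orientation): joint angles nearest the present ones, or None.
- robot.get_image(name): name is "side" or "top"; returns a dict with "img" (400x640x3 uint8, blue, green, red), "fovy" (degrees; the focal length in pixels is half the picture's height over the tangent of half this angle, whatever the lens; pixels are square), "cx", "cy" (the principal point, pixels), "eye" and "orientation" of the camera in the world. Camera axes: x right, y down, z forward; pixel columns grow to the right and rows downward; lengths in mm; the calibration is good to about 2 mm. A picture is of the moment at which its call begins. There is no depth.
A pose or a line that the arm cannot do raises robot.MotionError and nothing moves.
- robot.hand_in(): hands the job in, once; it reports no verdict.
Readings, each from a call of its own:
- robot.current_t(): time.
- robot.current_qpos(): joint angles.
- robot.current_joint_vel(): joint speeds.
- robot.current_joint_efforts(): joint torques, N m.
- robot.current_tcp_pos(): TCP position.
- robot.current_eef_rot(): TCP orientation.
- robot.current_contact_force(): force on the tool from outside, world axes, zero at the start.
- robot.current_ft_torque(): the same for the moment, N m.
- robot.current_gripper_width(): opening from 0.0 (shut) to 1.0 (fully open).
Only numpy, scipy, OpenCV 4.12 (cv2) and the standard library are available. Lean on these libraries where they do the work, as an engineer would, in place of code of your own. Each camera call takes 0.05 s, during which the arm holds its last target.

TASK

Pick up the loose white spring-loaded spindle and fit it into the filter cradle: push one pin into an end cup, press the spring in just far enough to bring the other pin in front of the opposite cup, and let it spring out so that the spindle hangs level between both cups. Press gently, never so far that the spring plunger hits its stop, then let go; leave the other things on the bench where they are.

Things in the scene. Friction and masses are not known exactly. Their poses are not given: they have to be found in the camera images.
- spindle: The loose spindle, 250 g, 178 mm long. Origin on its axis, mid-barrel; x runs along the axis to the spring plunger. White round barrel, 34 mm across, x -30 to 30 mm: grip it here. At each end of it a square grey flange, 46 x 46 x 6 mm (out to x = +-36 mm); it lies on their flats, axis 23 mm up. Steel pins 12 mm across, rims bevelled 1.5 mm: tail to x = -83, plunger to x = +95 mm.
- plunger: The spring plunger, sliding along the spindle's x axis; with the spring free its frame is the spindle's frame. It pushes in by at most 16.5 mm, to a hard stop where the force shoots up. The spring begins at 3 N and adds 0.4 N per mm (5 N at 5 mm, 8.6 N at 14 mm).
- tail_tip (a point): The end of the spindle's fixed tail pin, on the axis.
- plunger_tip (a point): The end of the spring plunger, on the axis; it moves in with the plunger.
- cradle: Steel base plate of the filter cradle, fixed, 80 x 236 x 12 mm. Origin mid-underside, z up, y along the line of the cups. On it an aluminium carriage (beam, top 24.5 mm up, with two posts) is clamped up to 10 mm to either side of the plate's middle along y. This offset is not measured: find it by touch or by eye. The clamp holds over 50 N.
- cup_line (a point): Point on the common axis of the cups, 80 mm above the plate's underside, over the plate's middle; y along the cup axis. From the carriage's middle (up to 10 mm from here) the flat cup floors are at +-86.5 mm, cup mouths at +-79.5, inner post faces at +-91.5. Posts are 30 mm wide in x, 12 mm thick, tops 96 mm up. Cups face each other: hollow 7 mm deep, 20 mm wide at the mouth, 17 at the floor.
- plate_mid (a point): Top of the base plate at its middle, 12 mm up. How it fits: floor to floor is 173 mm, so the seated spindle stays pressed in by 5 mm; with one pin on a cup floor it must be pressed in by 12 mm for the other to pass the opposite mouth (cups are 27 mm across outside). A pin may enter at up to 15 degrees, the other end beside or above its post. Either end fits either cup.
- blank_a: White round milling blank, 98 mm in diameter, 18 mm high, lying flat; not to be disturbed.
- jar: Small clear jar, 38 mm in diameter, 55 mm high; not to be disturbed.
- driver: Screwdriver, 150 mm, lying; not to be disturbed.
- brush: Brush, 160 mm, lying; not to be disturbed.
- beaker: Grey cup, 70 mm in diameter, 85 mm high; not to be disturbed.
- bur_rack: Black block with burs, 70 x 120 x 30 mm (burs to 52 mm); not to be disturbed.
- case_tray: White open tray, 130 x 190 x 40 mm; not to be disturbed.
Things that resemble listed ones, but are neither listed nor needed, are in the scene too. What is shaped like the spindle but orange is not meant.

How it is judged (in metres and radians):
On the way, in this order (a step that is already met when the one before it is completed fails the run):
1. the spindle is picked up off the bench (height (world z) of spindle above 0.05 m), for 0.1 s.
2. the spring plunger is pressed in against the cradle (more than 6 N) (contact force between plunger and cradle above 6 N), for 0.1 s.
At the end, for the whole second after the job is handed in: The spindle rests still between the cups: axis within 0.06 rad of the cup line, middle within 5 mm of it sideways, 73 to 85 mm up and within 20 mm of the plate's middle along it; plunger pressing its cup with over 3.5 N; over 169 mm from tip to tip (z of spindle in the frame of cradle between 0.073 and 0.085 m and x of spindle in the frame of cradle between -0.005 and 0.005 m and y of spindle in the frame of cradle between -0.02 and 0.02 m and angle between the x axis of spindle and the y axis of cradle, either way round below 0.06 rad and contact force between plunger and cradle above 3.5 N and distance between plunger_tip and tail_tip above 0.169 m and linear speed of spindle below 0.02 m/s); the robot touches nothing.
It fails at once if the spindle presses on the cradle with more than 20 N (plunger driven onto its stop, or a pin jammed on a post) (contact force between spindle and cradle above 20 N).
It fails at once if another thing on the bench is moved by more than 30 mm (distance of any of blank_a, jar, driver, brush, beaker, bur_rack, case_tray from where it was at the start of the episode above 0.03 m).
It also fails if it takes over 48 s, if anything falls off the work surface, if the arm or the gripper's body presses on something with over 40 N, if the wrist force passes 120 N, or if a joint passes its speed limit or range.

## Working session

There is one attempt and no reset: what is moved stays moved. The work goes in short steps, each a Python script; the robot and the scene stay as the last script left them, time stands still between calls to the robot, and variables do not carry over. Pictures are saved under pics/ and viewed, and the job is handed in when it is done.

```bash
mkdir -p pics
python3 - <<'E'
from bench import robot
import cv2
for n in ("side","top"):
    d=robot.get_image(n); cv2.imwrite(f"pics/{n}0.png",d["img"])
    print(n,{k:v for k,v in d.items() if k!="img"})
print(robot.current_t(), robot.current_eef_rot(), robot.current_gripper_width())
E
```

```text
side {'fovy': 57.00452275499984, 'cx': 314.9518141738788, 'cy': 197.20302076317418, 'eye': array([161.77263976, 819.69273013, 683.65359761]), 'orientation': array([-2.17554232,  0.016444  , -2.75172976])}
top {'fovy': 43.631281048503354, 'cx': 314.0365505279394, 'cy': 195.940894551575, 'eye': array([2.15309256e+02, 4.75946592e-01, 1.78663519e+03]), 'orientation': array([-2.97739927,  0.01018923, -1.57085493])}
0.1 [-3.13999307e+00 -3.20773051e-04  3.21793875e-01] 0.9998144454832771
```

View pics/side0.png

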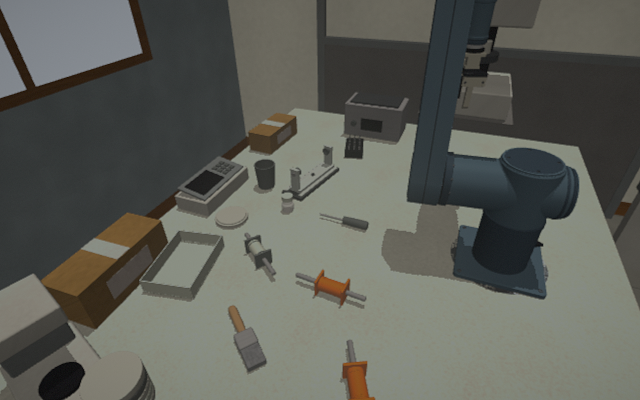

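View pics/top0.png

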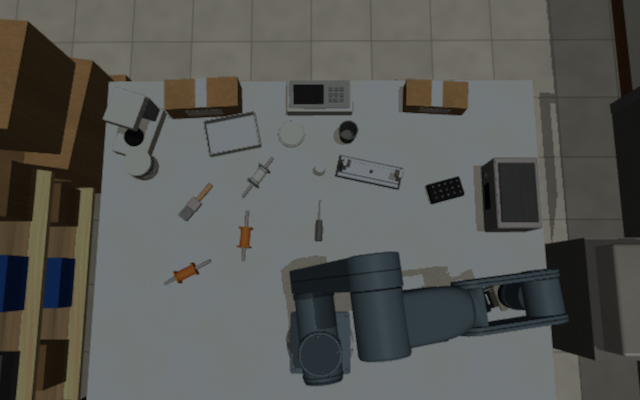

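The side view shows the white spindle at (258,253) and the cradle at (312,178). The top view shows them at (259,177) and (370,171). Next I'll write the ray-casting helper and zoom in.

```bash
cat > h.py <<'E'
import numpy as np, cv2
from scipy.spatial.transform import Rotation as R
def cam(d):
    f=200/np.tan(np.radians(d["fovy"])/2); return f,d["cx"],d["cy"],np.array(d["eye"]),R.from_euler("xyz",d["orientation"]).as_matrix()
def proj(d,p):
    f,cx,cy,e,M=cam(d); q=(np.atleast_2d(p)-e)@M; return np.c_[cx+f*q[:,0]/q[:,2],cy+f*q[:,1]/q[:,2]]
def ray(d,uv):
    f,cx,cy,e,M=cam(d); uv=np.atleast_2d(uv).astype(float)
    r=np.c_[(uv[:,0]-cx)/f,(uv[:,1]-cy)/f,np.ones(len(uv))]@M.T; return e,r
def onz(d,uv,z):
    e,r=ray(d,uv); return e+r*((z-e[2])/r[:,2])[:,None]
def tri(d1,u1,d2,u2):
    e1,r1=ray(d1,u1);e2,r2=ray(d2,u2);r1=r1[0]/np.linalg.norm(r1[0]);r2=r2[0]/np.linalg.norm(r2[0])
    s=np.linalg.lstsq(np.c_[r1,-r2],e2-e1,rcond=None)[0]
    a,b=e1+s[0]*r1,e2+s[1]*r2; return (a+b)/2,np.linalg.norm(a-b)
E
python3 - <<'E'
from bench import robot
from h import *
import pickle
S=robot.get_image("side");T=robot.get_image("top");pickle.dump((S,T),open("im0.pkl","wb"))
print(onz(T,[[259,177],[272,158],[243,196]],23),onz(S,[[258,253]],23))
print(onz(T,[[336,170],[345,155],[403,170],[398,189]],12))
print(proj(T,[robot.current_tcp_pos()]),proj(S,[robot.current_tcp_pos()]))
def crop(im,x0,y0,x1,y1,k): return cv2.resize(im[y0:y1,x0:x1],None,fx=k,fy=k,interpolation=cv2.INTER_CUBIC)
cv2.imwrite("pics/c1.png",np.clip(crop(T["img"],230,140,310,200,8).astype(float)*1.5,0,255))
cv2.imwrite("pics/c2.png",np.clip(crop(T["img"],325,140,415,200,8).astype(float)*1.5,0,255))
cv2.imwrite("pics/c3.png",np.clip(crop(S["img"],270,135,350,205,8).astype(float)*1.5,0,255))
cv2.imwrite("pics/c4.png",np.clip(crop(S["img"],230,220,300,285,8).astype(float)*1.5,0,255))
E
```

```text
[[577.09007882 216.83490141  23.        ]
 [647.28358162 170.89170275  23.        ]
 [507.76333447 272.9887153   23.        ]] [[576.48021239 228.28930926  23.        ]]
[[ 604.66626662  -61.19583922   12.        ]
 [ 660.53149802  -94.4161826    12.        ]
 [ 604.10909758 -303.96899981   12.        ]
 [ 534.17288483 -283.95183282   12.        ]]
[[489.07013986 292.36156093]] [[460.08249941 102.0640381 ]][ WARN:0@1.919] global loadsave.cpp:1063 imwrite_ Unsupported depth image for selected encoder is fallbacked to CV_8U.
```

View pics/c1.png

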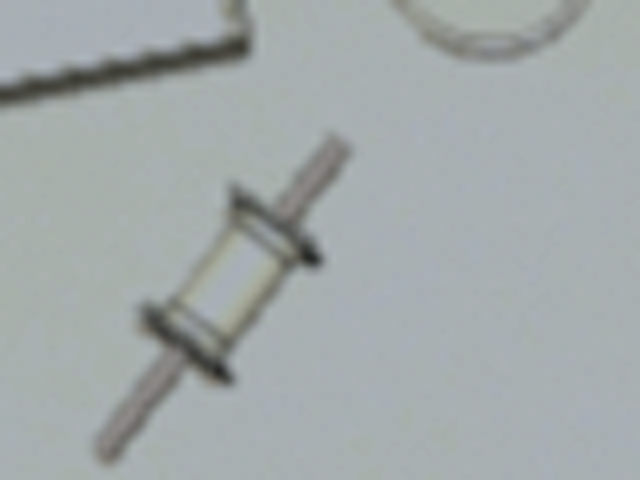

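View pics/c2.png

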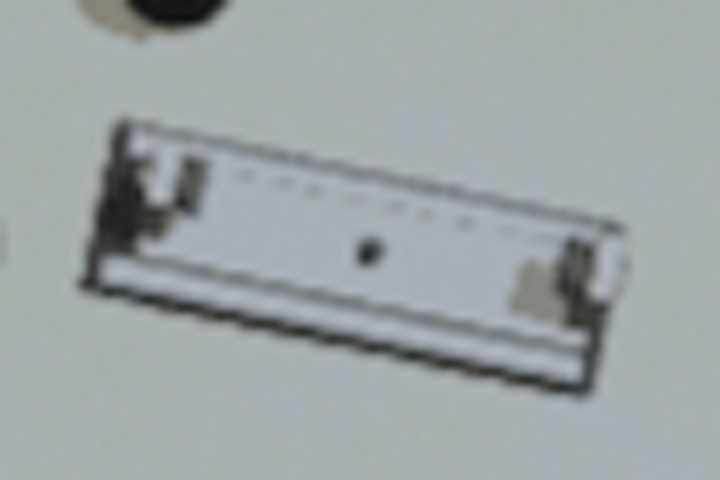

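View pics/c3.png

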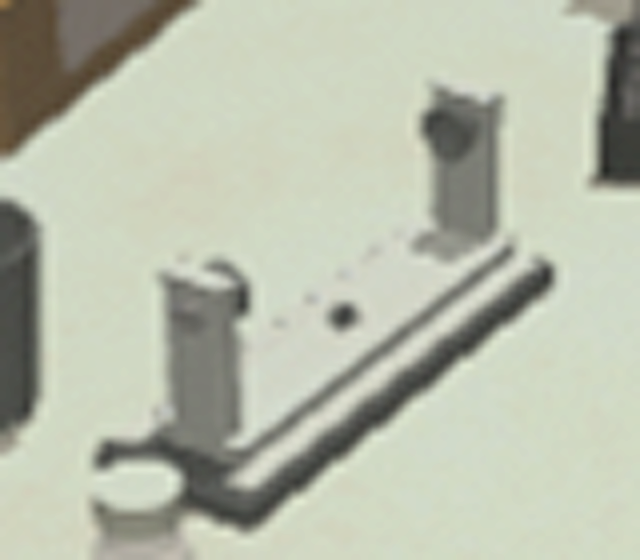

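View pics/c4.png

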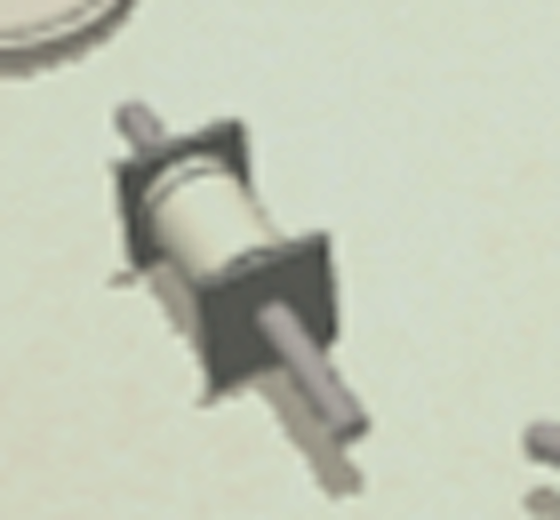

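The top crop shows the spindle's long pin (the plunger) at the lower left, with tips near (107,453) and (341,143) in crop pixels. The cradle crops show the plate corners, a hole mid-beam and the two posts. Now I'll turn these into positions and cross-check them.

Run:
```python
from h import *
import pickle
S,T=pickle.load(open("im0.pkl","rb"))
np.set_printoptions(precision=1,suppress=True)
c=lambda x0,y0,l:np.array([[x0+(a+.5)/8-.5,y0+(b+.5)/8-.5] for a,b in l])
tp=c(230,140,[(107,453),(341,143)]); sp=c(230,220,[(350,425),(132,115)])
for n,D,u in(("T",T,tp),("S",S,sp)):
    p=onz(D,u,23); v=p[0]-p[1]; print(n,"plung,tail",p,"len",np.linalg.norm(v),"ang",np.degrees(np.arctan2(v[1],v[0])),"mid",p[1]+v*83/178)
# plate
u=c(325,140,[(120,122),(622,228),(588,385),(90,280)]); p=onz(T,u,12)
print("plateT",p,np.linalg.norm(p-np.roll(p,-1,0),axis=1),p.mean(0))
u2=c(270,135,[(550,268),(243,510)]); p2=onz(S,u2,12); print("S -x edge",p2,np.linalg.norm(p2[0]-p2[1]))
print("hole",tri(T,c(325,140,[(370,250)]),S,c(270,135,[(343,316)])))
# post tops side: near post corners / far
u=c(270,135,[(163,275),(240,290),(432,88),(500,102)]); print("post tops S",onz(S,u,96))
u=c(325,140,[(190,185),(575,265)]); print("cups T z80",onz(T,u,80), "z93", onz(T,u,93))
m=onz(T,c(325,140,[(120,122),(622,228),(588,385),(90,280)]),12).mean(0)
```

```text
T plung,tail [[507.1 273.2  23. ]
 [649.4 170.2  23. ]] len 175.63544901998878 ang 144.11215773487962 mid [583.  218.2  23. ]
S plung,tail [[507.  275.5  23. ]
 [645.4 173.4  23. ]] len 172.0223850207585 ang 143.60154121857457 mid [580.9 221.   23. ]
plateT [[ 661.3  -74.6   12. ]
 [ 611.3 -301.7   12. ]
 [ 539.  -284.3   12. ]
 [ 587.8  -60.4   12. ]] [232.5  74.4 229.2  74.9] [ 599.8 -180.2   12. ]
S -x edge [[ 532.9 -276.8   12. ]
 [ 583.9  -52.2   12. ]] 230.29081197674196
hole (array([ 597.6, -186.4,   24. ]), np.float64(2.3638559726017716))
post tops S [[ 627.6  -80.4   96. ]
 [ 594.3  -80.6   96. ]
 [ 587.1 -269.6   96. ]
 [ 554.4 -267.4   96. ]]
cups T z80 [[ 615.8 -102.1   80. ]
 [ 579.7 -269.2   80. ]] z93 [[ 612.8 -101.3   93. ]
 [ 576.9 -267.2   93. ]]
```

Run:
```python
from h import *
import pickle
S,T=pickle.load(open("im0.pkl","rb"))
def crop(im,x0,y0,x1,y1,k): return cv2.resize(im[y0:y1,x0:x1],None,fx=k,fy=k,interpolation=cv2.INTER_LINEAR)
def g(im): return np.clip(255*(im/255.)**.8*1.35,0,255).astype(np.uint8)
cv2.imwrite("pics/d1.png",g(np.hstack([crop(T["img"],332,150,357,178,16),crop(T["img"],385,165,410,193,16)])))
cv2.imwrite("pics/d2.png",np.hstack([crop(S["img"],285,160,310,195,16),crop(S["img"],318,142,343,177,16)]))
```

```text
(no output)
```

View pics/d1.png

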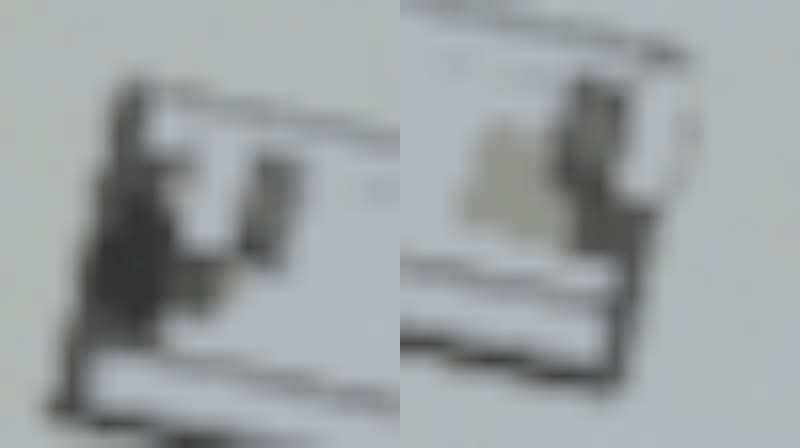

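View pics/d2.png

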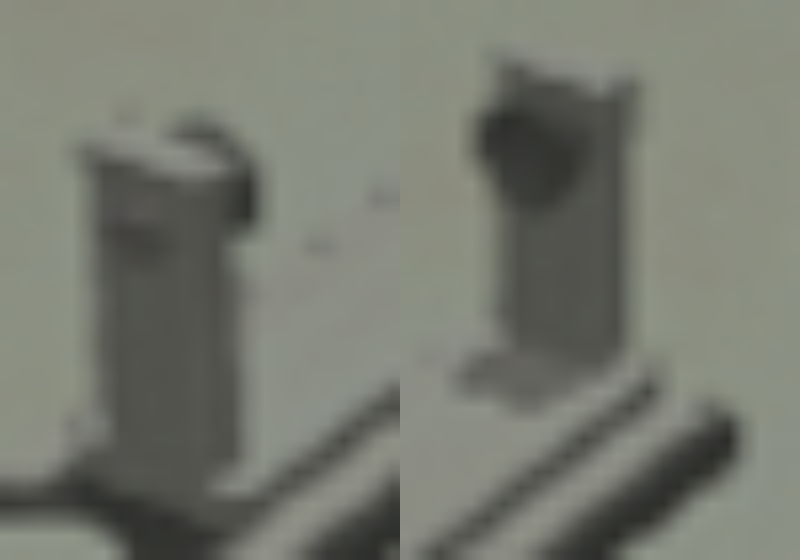

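Measurements agree. The spindle mid is about (582,219.5) at an axis angle of 144° (plunger towards -x,+y), with a tip-to-tip length of 172–176 mm against a nominal 178. The cup centres are 171 mm apart, as expected, at 77.8°. The carriage mid is about (598,-186) and the plate mid about (600,-180). Now the pick.

Run:
```python
from bench import robot
from h import *
import pickle
np.set_printoptions(precision=2,suppress=True)
y=np.radians(143.9)
robot.move_ptp([582,219.5,120],[np.pi,0,y])
print(robot.current_t(),robot.current_qpos())
robot.move_linear([582,219.5,5],speed=120)
robot.move_gripper(0.0); print(robot.current_gripper_width()*93)
robot.move_linear([582,219.5,140],speed=150)
print(robot.current_gripper_width()*93,robot.current_contact_force(),robot.current_tcp_pos(),robot.current_t())
S=robot.get_image("side");T=robot.get_image("top");pickle.dump((S,T),open("im1.pkl","wb"))
cv2.imwrite("pics/s1.png",S["img"])
p=proj(S,[582,219.5,159])[0].astype(int);q=proj(T,[582,219.5,159])[0].astype(int)
a=cv2.resize(S["img"][p[1]-45:p[1]+45,p[0]-40:p[0]+40],None,fx=5,fy=5);b=cv2.resize(T["img"][q[1]-45:q[1]+45,q[0]-40:q[0]+40],None,fx=5,fy=5)
cv2.imwrite("pics/g1.png",np.hstack([a,b]));print(p,q)
```

```text
3.1917 [ 0.18  0.46  1.49 -0.    1.19 -0.76]
33.33474294347712
33.52501086941196 [ 0.69 -0.26 -2.61] [581.14 219.3  138.78] 6.3167
[251 208] [253 167]
```

View pics/g1.png

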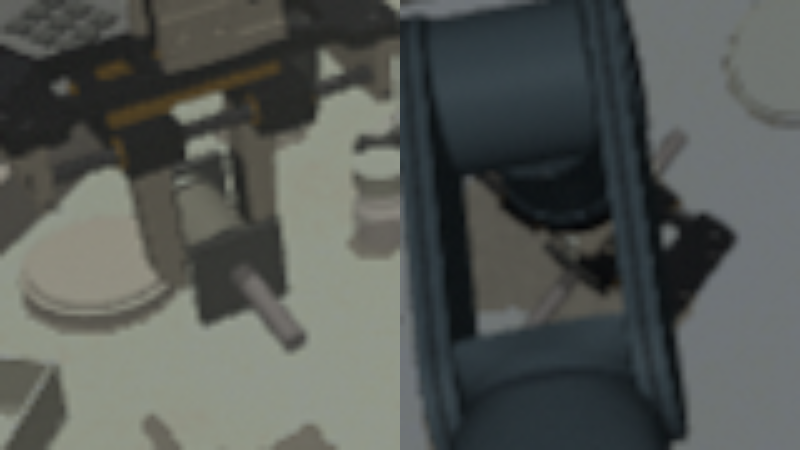

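The spindle is held. In the side crop the plunger tip is at about (295,340), and in the top crop the tail tip is at about (285,133). Now I'll measure where it sits in the grasp and move to a stand-off beside the cradle.

Run:
```python
from bench import robot
from h import *
import pickle
np.set_printoptions(precision=2,suppress=True)
S,T=pickle.load(open("im1.pkl","rb"))
tcp=np.array([581.14,219.3,138.78]);y=np.radians(143.9);u=np.array([np.cos(y),np.sin(y)]);n=np.array([-u[1],u[0]])
for D,px in((S,[251-40+294/5-.5,208-45+340/5-.5]),(T,[253-40+132/5-.5,167-45+322/5-.5]),(T,[253-40+284/5-.5,167-45+133/5-.5])):
    p=onz(D,px,158)[0][:2]-tcp[:2]; print("ax",p@u,"lat",p@n)
print(tri(S,[251-40+294/5-.5,208-45+340/5-.5],T,[253-40+132/5-.5,167-45+322/5-.5]))
# standoff: yaw with tail beside post
c=np.array([597.8,-185.6])
ya=np.radians(77.7)
def go(a,th,b,z): pass
p=c+np.array([-60*np.sin(ya)*0,0])
robot.move_ptp([c[0],c[1],200],[np.pi,0,ya])
print(robot.current_t(),robot.current_qpos(),robot.current_tcp_pos(),robot.current_eef_rot())
robot.sleep(.3);print(robot.current_tcp_pos())
S=robot.get_image("side");T=robot.get_image("top");pickle.dump((S,T),open("im2.pkl","wb"))
a=cv2.resize(S["img"][90:210,250:370],None,fx=4,fy=4);b=cv2.resize(T["img"][110:230,325:415],None,fx=4,fy=4)
cv2.imwrite("pics/g2a.png",a);cv2.imwrite("pics/g2b.png",b)
```

```text
ax 95.76883059164993 lat -0.8787305184262078
ax 77.73023422744672 lat -1.7997507881288792
ax -84.92268038606575 lat 2.3101074872347054
(array([516.48, 266.26, 147.57]), np.float64(10.238746060112145))
7.9333 [-0.48  0.41  1.37  0.    1.37 -0.26] [ 597.92 -184.22  199.74] [-3.14 -0.    1.36]
[ 598.02 -184.68  199.91]
```

View pics/g2a.png

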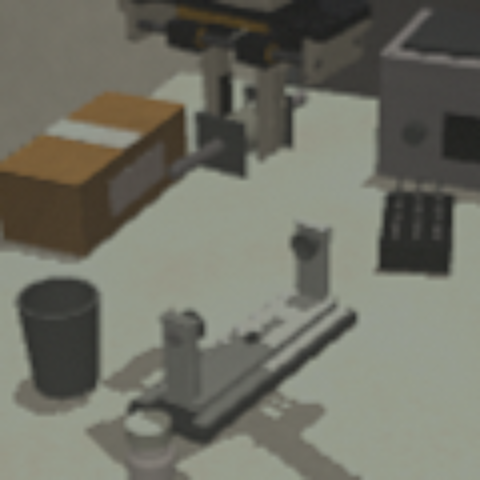

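View pics/g2b.png

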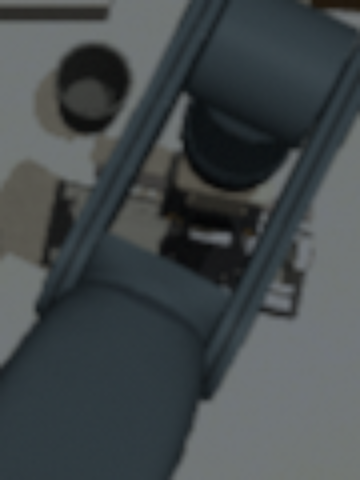

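The top view is blocked by the arm, but the side view shows the spindle level above the cradle. From the tips, the spindle is centred in the grasp to within about 1–2 mm. Now I'll lower it with the yaw 10° off, so the tail passes beside its post on the robot side and the plunger tip stands about 10 mm in front of the +y cup.

```bash
cat >> h.py <<'E'
C=np.array([597.8,-185.6]);YA=np.radians(77.7)
U=np.array([np.cos(YA),np.sin(YA)]);N=np.array([-U[1],U[0]])
def pose(ax,lat,z,dth,L=95.0):
    """TCP pose with plunger tip (effective length L from TCP axis) at axial ax, lateral lat of carriage mid, axis height z"""
    a=YA+dth; t=C+ax*U+lat*N-L*np.array([np.cos(a),np.sin(a)])
    return [t[0],t[1],z-18],[np.pi,0,a]
E
python3 - <<'E'
from bench import robot
from h import *
import pickle
np.set_printoptions(precision=2,suppress=True)
d=-np.radians(10)
p,o=pose(69,0,130,d);robot.move_linear(p,o,speed=150)
p,o=pose(69,0,80,d);print(p)
print(robot.move_linear(p,o,speed=60,f_stop=8))
robot.sleep(.3);print(robot.current_t(),robot.current_tcp_pos(),robot.current_eef_rot(),robot.current_contact_force())
S=robot.get_image("side");T=robot.get_image("top");pickle.dump((S,T),open("im3.pkl","wb"))
cv2.imwrite("pics/g3a.png",cv2.resize(S["img"][130:210,270:350],None,fx=7,fy=7,interpolation=cv2.INTER_CUBIC));cv2.imwrite("pics/g3b.png",cv2.resize(T["img"][130:210,325:415],None,fx=7,fy=7,interpolation=cv2.INTER_CUBIC))
E
```

```text
[np.float64(576.4507614977178), np.float64(-206.0787786106161), 62]
False
10.3833 [ 576.62 -206.15   62.33] [3.14 0.   1.18] [-0.15 -0.1  -3.09]
```

View pics/g3a.png

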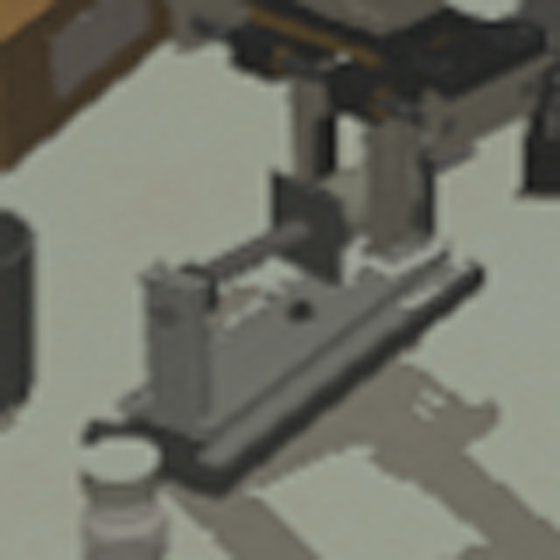

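View pics/g3b.png

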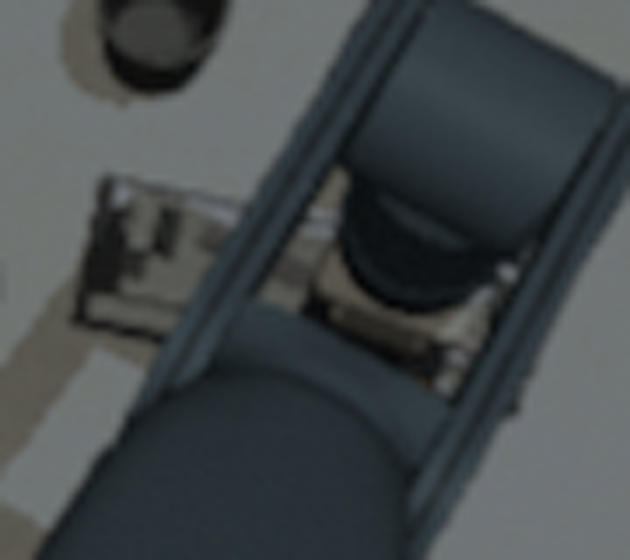

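The side view shows the plunger pin pointing at the +y cup, and the top view shows the tip at about (210,240) and the cup at about (165,230). I'll zoom into the top view for a lateral check.

Run:
```python
from h import *
import pickle
S,T=pickle.load(open("im3.pkl","rb"))
a=cv2.resize(T["img"][150:185,335:370],None,fx=16,fy=16,interpolation=cv2.INTER_LINEAR).astype(float)*2.2
cv2.imwrite("pics/g4.png",np.clip(a,0,255).astype(np.uint8))
# expected pixel places
for nm,p in (("tip69",C+69*U),("mouth",C+79.5*U),("floor",C+86.5*U),("cupL",C+79.5*U+13.5*N),("cupR",C+79.5*U-13.5*N)):
    q=proj(T,[*p,80])[0]; print(nm,q,(q-[335,150]+.5)*16-.5)
```

```text
tip69 [352.93067303 163.59875601] [294.39076852 225.08009616]
mouth [349.98763685 162.9816454 ] [247.30218962 215.20632646]
floor [348.02648939 162.57042216] [215.92383031 208.62675451]
cupL [349.20857324 166.66736409] [234.8371719 274.1778254]
cupR [350.76480646 159.30488716] [259.73690335 156.37819451]
```

View pics/g4.png

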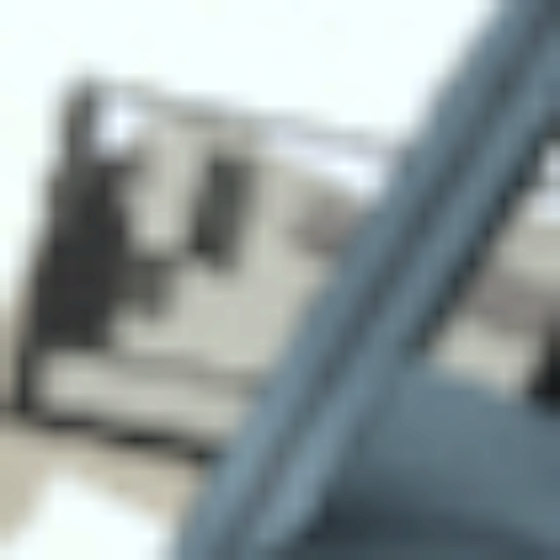

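The tip at about (300,222) and the cup mouth at about (242,210) lie on the cup axis to within about 1.5 mm, so I'll probe for the floor gently.

Run:
```python
from bench import robot
from h import *
np.set_printoptions(precision=2,suppress=True)
d=-np.radians(10)
p,o=pose(94,0,80,d)
b=robot.current_contact_force()
r=robot.move_linear(p,o,speed=15,f_stop=2)
robot.sleep(.1)
t=robot.current_tcp_pos();rot=robot.current_eef_rot();a=rot[2]
tip=t[:2]+95*np.array([np.cos(a),np.sin(a)])-C
print(r,"tip ax",tip@U,"lat",tip@N,t,np.degrees(a)-77.7,robot.current_contact_force()-b,robot.current_t())
```

```text
True tip ax 87.45319199133459 lat 0.5938376700495173 [ 579.79 -187.92   60.77] -10.008518358661433 [ 1.57 -2.37  1.27] 11.75
```

```bash
cat >> h.py <<'E'
def rep(robot,b=np.array([-.15,-.1,-3.09])):
    t=robot.current_tcp_pos();a=robot.current_eef_rot()[2]
    tip=t[:2]+95*np.array([np.cos(a),np.sin(a)])-C; f=robot.current_contact_force()-b
    print("free-tip ax %.2f lat %.2f z %.2f dth %.2f | F ax %.2f lat %.2f z %.2f | t %.2f"%(tip@U,tip@N,t[2]+18,np.degrees(a-YA),f[:2]@U,f[:2]@N,f[2],robot.current_t()),"M",np.round(robot.current_ft_torque(),2))
E
python3 - <<'E'
from bench import robot
from h import *
d=-np.radians(10)
rep(robot)
for ax,lat,z in((87.4,-.5,80),(87.4,-1.5,80.5),(89,-1.5,80.5),(91,-1.5,80.5)):
    p,o=pose(ax,lat,z,d); print(ax,lat,z,robot.move_linear(p,o,speed=15,f_stop=6)); robot.sleep(.15); rep(robot)
E
```

```text
free-tip ax 87.45 lat 0.59 z 78.77 dth -10.01 | F ax -1.91 lat -2.06 z 1.10 | t 11.75 M [-0.51 -0.2  -0.16]
87.4 -0.5 80 False
free-tip ax 87.36 lat -0.11 z 79.73 dth -10.00 | F ax -2.27 lat 0.46 z 0.44 | t 12.21 M [-0.38  0.08  0.02]
87.4 -1.5 80.5 False
free-tip ax 87.40 lat -1.13 z 80.33 dth -9.99 | F ax -2.81 lat 1.87 z -0.08 | t 12.61 M [-0.44  0.36  0.13]
89 -1.5 80.5 False
free-tip ax 88.95 lat -1.42 z 80.47 dth -10.00 | F ax -3.90 lat 2.62 z -0.79 | t 13.02 M [-0.57  0.39  0.13]
91 -1.5 80.5 False
free-tip ax 90.89 lat -1.63 z 80.58 dth -10.00 | F ax -3.80 lat 1.49 z 0.03 | t 13.45 M [-0.71  0.34  0.06]
```

The pin is on the cup floor: contact came at axial ≈87 and the axial force is near the spring preload. Now I'll press along the spindle axis with the tip kept in place, watching the force.

Run:
```python
from bench import robot
from h import *
d=-np.radians(10)
for c in (7,10,12.5):
    p,o=pose(87,-.6,80.3,d,L=95-c); r=robot.move_linear(p,o,speed=15,f_stop=5); robot.sleep(.2); print(c,r); rep(robot)
    if r: break
S=robot.get_image("side");T=robot.get_image("top")
cv2.imwrite("pics/g5a.png",cv2.resize(S["img"][130:210,270:350],None,fx=7,fy=7,interpolation=cv2.INTER_CUBIC));cv2.imwrite("pics/g5b.png",np.clip(2.*cv2.resize(T["img"][140:200,335:415],None,fx=8,fy=8,interpolation=cv2.INTER_CUBIC),0,255).astype(np.uint8))
```

```text
7 False
free-tip ax 93.52 lat -2.04 z 80.42 dth -10.00 | F ax -4.89 lat 1.05 z -0.02 | t 13.99 M [-0.92  0.35  0.07]
10 False
free-tip ax 96.17 lat -2.49 z 80.42 dth -10.00 | F ax -6.46 lat 2.30 z -0.13 | t 14.54 M [-1.02  0.47  0.07]
12.5 False
free-tip ax 98.36 lat -2.89 z 80.41 dth -10.00 | F ax -7.20 lat 1.53 z 0.71 | t 15.06 M [-1.11  0.46  0.06]
```

View pics/g5a.png

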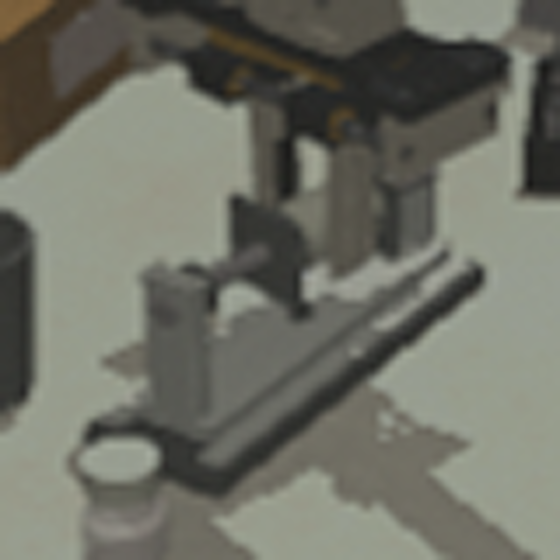

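View pics/g5b.png

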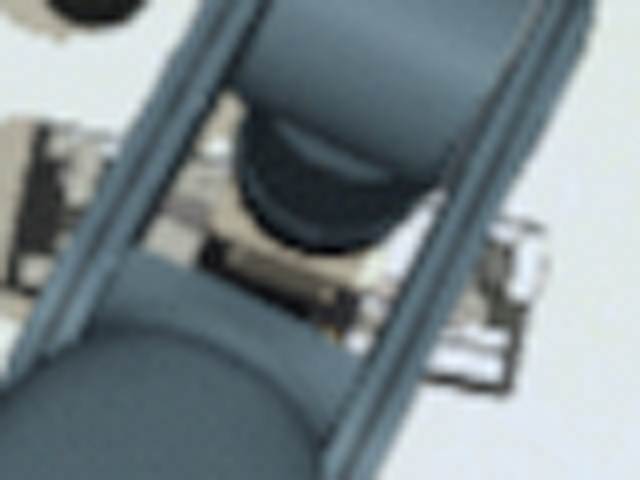

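Run:
```python
from bench import robot
from h import *
d=-np.radians(10)
for c in (12.8,13.8,14.6):
    p,o=pose(87.5,-.3,80.2,d,L=95-c); r=robot.move_linear(p,o,speed=12,f_stop=3); robot.sleep(.25); print(c,r)
    b=np.array([-.15,-.1,-3.09]);a=YA+d;F=[]
    for _ in range(8): F.append(robot.current_contact_force()-b); robot.sleep(.02)
    F=np.array(F); print("axial",-(F[:,:2]@[np.cos(a),np.sin(a)]).mean(),F.std(0)); rep(robot)
```

```text
12.8 False
axial 7.417292211397989 [0.41115723 0.57223189 0.46811877]
free-tip ax 99.00 lat -2.85 z 80.43 dth -10.01 | F ax -7.29 lat 0.83 z -0.25 | t 15.79 M [-1.25  0.48  0.02]
13.8 False
axial 8.047890126224527 [0.3281347  0.47320773 0.37443286]
free-tip ax 99.89 lat -3.03 z 80.39 dth -10.01 | F ax -7.93 lat 1.58 z 0.22 | t 16.43 M [-1.34  0.48  0.07]
14.6 False
axial 8.102625461890561 [0.44983963 0.31775712 0.46697627]
free-tip ax 100.57 lat -3.17 z 80.43 dth -10.01 | F ax -7.97 lat 1.07 z -0.51 | t 17.06 M [-1.34  0.47 -0.02]
```

Run:
```python
from bench import robot
from h import *
def meas(d):
    b=np.array([-.15,-.1,-3.09]);a=YA+d;F=[]
    for _ in range(10): F.append(robot.current_contact_force()-b); robot.sleep(.02)
    F=np.array(F).mean(0); print("axial",-(F[:2]@[np.cos(a),np.sin(a)]),"lat",F[:2]@[-np.sin(a),np.cos(a)]); rep(robot)
for dd in (-10,-7.5,-5):
    d=np.radians(dd)
    p,o=pose(87.5,-.2,80.2,d,L=95-15.5); r=robot.move_linear(p,o,speed=15,f_stop=3.5); robot.sleep(.15); print(dd,r)
    meas(d)
    if r: break
S=robot.get_image("side");T=robot.get_image("top")
cv2.imwrite("pics/g6a.png",cv2.resize(S["img"][130:210,270:350],None,fx=7,fy=7,interpolation=cv2.INTER_CUBIC));cv2.imwrite("pics/g6b.png",np.clip(2.*cv2.resize(T["img"][140:200,335:415],None,fx=8,fy=8,interpolation=cv2.INTER_CUBIC),0,255).astype(np.uint8))
```

```text
-10 False
axial 8.364404110280837 lat -0.1306266775573935
free-tip ax 101.34 lat -3.28 z 80.41 dth -10.01 | F ax -8.40 lat 1.26 z -0.14 | t 17.62 M [-1.37  0.54 -0.02]
-7.5 False
axial 8.662272558375175 lat -0.2868871777780468
free-tip ax 101.43 lat -2.71 z 80.47 dth -7.51 | F ax -7.69 lat 0.82 z -0.50 | t 18.32 M [-1.4   0.43  0.02]
-5 False
axial 8.027560909601874 lat 0.42194055713173473
free-tip ax 101.47 lat -2.12 z 80.50 dth -5.01 | F ax -8.05 lat 2.46 z 0.06 | t 19.02 M [-1.42  0.45  0.05]
```

View pics/g6b.png

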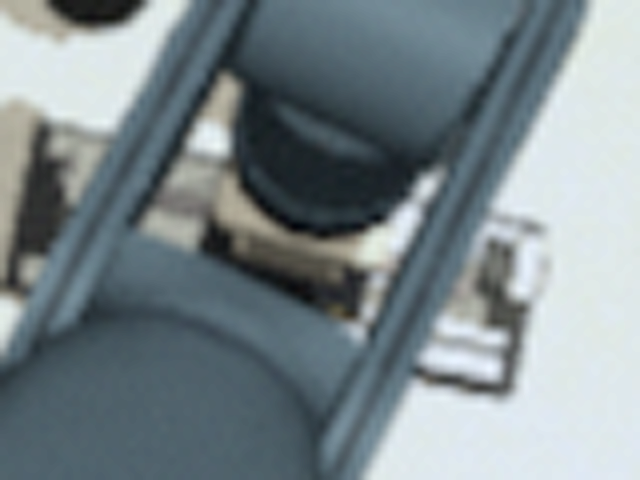

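View pics/g6a.png

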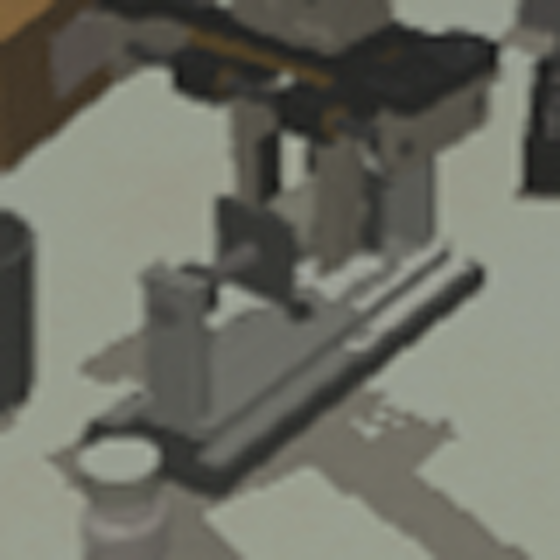

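Axial force is about 8.4 N (compression ≈13.5 mm), well short of the stop, with no lateral contact at -5°, where the tail already overlaps the cup rim. I'll finish the swing.

Run:
```python
from bench import robot
from h import *
def meas(d):
    b=np.array([-.15,-.1,-3.09]);a=YA+d;F=[]
    for _ in range(8): F.append(robot.current_contact_force()-b); robot.sleep(.02)
    F=np.array(F).mean(0); print("axial",-(F[:2]@[np.cos(a),np.sin(a)]),"lat",F[:2]@[-np.sin(a),np.cos(a)]); rep(robot)
for dd in (-2.5,0):
    d=np.radians(dd)
    p,o=pose(87.5,-.1,80.2,d,L=95-15.6); r=robot.move_linear(p,o,speed=15,f_stop=3.5); robot.sleep(.15); print(dd,r)
    meas(d)
    if r: break
S=robot.get_image("side");T=robot.get_image("top")
cv2.imwrite("pics/g7a.png",cv2.resize(S["img"][130:210,270:350],None,fx=7,fy=7,interpolation=cv2.INTER_CUBIC));cv2.imwrite("pics/g7b.png",np.clip(2.*cv2.resize(T["img"][140:200,335:415],None,fx=8,fy=8,interpolation=cv2.INTER_CUBIC),0,255).astype(np.uint8))
```

```text
-2.5 False
axial 8.27388566490494 lat 0.2649592527407993
free-tip ax 101.56 lat -1.46 z 80.52 dth -2.52 | F ax -8.37 lat -0.32 z -0.01 | t 19.78 M [-1.38  0.35  0.04]
0 False
axial 8.09524522585804 lat 0.6888964181710273
free-tip ax 101.55 lat -0.85 z 80.55 dth -0.01 | F ax -8.63 lat 0.18 z -0.22 | t 20.45 M [-1.44  0.29  0.01]
```

View pics/g7b.png

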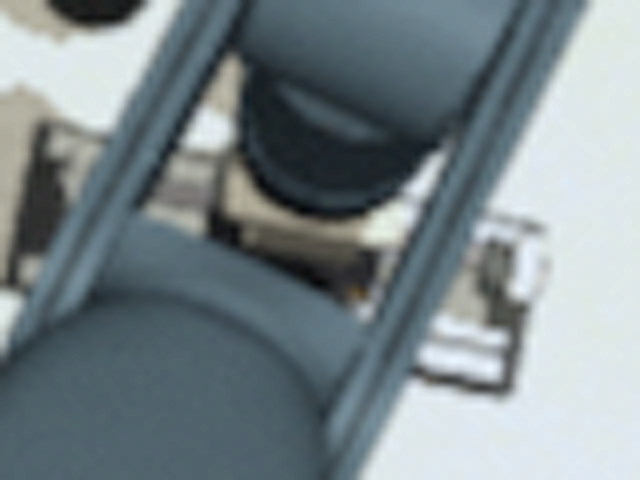

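View pics/g7a.png

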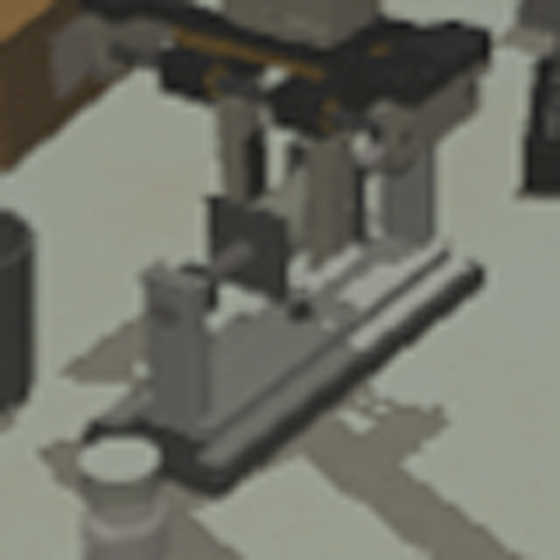

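It is level with no stray forces. Now I'll ease back so the tail springs into the -y cup, checking that the force follows the spring line. If the tail hit the rim, the force would collapse after about 2 mm.

Run:
```python
from bench import robot
from h import *
def meas(d):
    b=np.array([-.15,-.1,-3.09]);a=YA+d;F=[]
    for _ in range(8): F.append(robot.current_contact_force()-b); robot.sleep(.02)
    F=np.array(F).mean(0); A=-(F[:2]@[np.cos(a),np.sin(a)]); print("axial",A,"lat",F[:2]@[-np.sin(a),np.cos(a)],"z",F[2]); rep(robot); return A
for c in (13,11,9,7.5,6.5):
    p,o=pose(87.5,.3,80.0,0,L=95-c); r=robot.move_linear(p,o,speed=15,f_stop=3); robot.sleep(.1); print(c,r)
    A=meas(0)
    if r or A<3.5: break
```

```text
13 False
axial 7.513478195661752 lat 0.2407012231993065 z 0.2149720274978315
free-tip ax 99.23 lat -0.71 z 80.47 dth -0.02 | F ax -6.50 lat -0.25 z -0.36 | t 21.11 M [-1.27  0.22  0.01]
11 False
axial 6.579582605350846 lat -0.20391992291101746 z -0.2032162826874
free-tip ax 97.47 lat -0.69 z 80.40 dth -0.02 | F ax -6.37 lat 0.37 z -0.30 | t 21.62 M [-1.17  0.14 -0.01]
9 False
axial 6.075866749970745 lat -0.11145203145253307 z 0.22509216048380148
free-tip ax 95.69 lat -0.64 z 80.40 dth -0.02 | F ax -6.19 lat -0.08 z 0.48 | t 22.14 M [-1.12  0.22  0.03]
7.5 False
axial 5.555610604162153 lat -0.17225121069225996 z -0.14969633164542068
free-tip ax 94.35 lat -0.65 z 80.38 dth -0.02 | F ax -4.98 lat -0.29 z 0.94 | t 22.62 M [-0.99  0.09 -0.02]
6.5 False
axial 5.4951421852034334 lat -0.14105356558053084 z 0.13334443357956383
free-tip ax 93.47 lat -0.63 z 80.37 dth -0.02 | F ax -5.03 lat 0.16 z -0.31 | t 23.11 M [-0.89  0.05  0.02]
```

The force follows the spring line, so the tail is inside the cup. I'll continue until it reaches the floor and the force drops.

Run:
```python
from bench import robot
from h import *
def meas(d):
    b=np.array([-.15,-.1,-3.09]);a=YA+d;F=[]
    for _ in range(8): F.append(robot.current_contact_force()-b); robot.sleep(.02)
    F=np.array(F).mean(0); A=-(F[:2]@[np.cos(a),np.sin(a)]); print("axial",A,"lat",F[:2]@[-np.sin(a),np.cos(a)],"z",F[2]); rep(robot); return A
for c in (5.7,5,4.3,3.6):
    p,o=pose(87.5,.4,79.6,0,L=95-c); r=robot.move_linear(p,o,speed=12,f_stop=3); robot.sleep(.1); print(c,r)
    A=meas(0)
    if r or A<3.8: break
S=robot.get_image("side");T=robot.get_image("top")
cv2.imwrite("pics/g8a.png",cv2.resize(S["img"][130:210,270:350],None,fx=7,fy=7,interpolation=cv2.INTER_CUBIC));cv2.imwrite("pics/g8b.png",np.clip(2.*cv2.resize(T["img"][140:200,335:415],None,fx=8,fy=8,interpolation=cv2.INTER_CUBIC),0,255).astype(np.uint8))
```

```text
5.7 False
axial 4.853290653387062 lat -1.4995346594276975 z 0.6767650090311257
free-tip ax 92.92 lat -0.43 z 79.92 dth -0.02 | F ax -5.37 lat -1.17 z -0.00 | t 23.59 M [-0.91 -0.09 -0.15]
5 False
axial 1.8022888438453646 lat -3.537626173002651 z 0.9257784993318473
free-tip ax 92.74 lat -0.29 z 79.90 dth -0.00 | F ax -1.01 lat -3.80 z 0.79 | t 24.07 M [-0.41 -0.57 -0.09]
```

View pics/g8b.png

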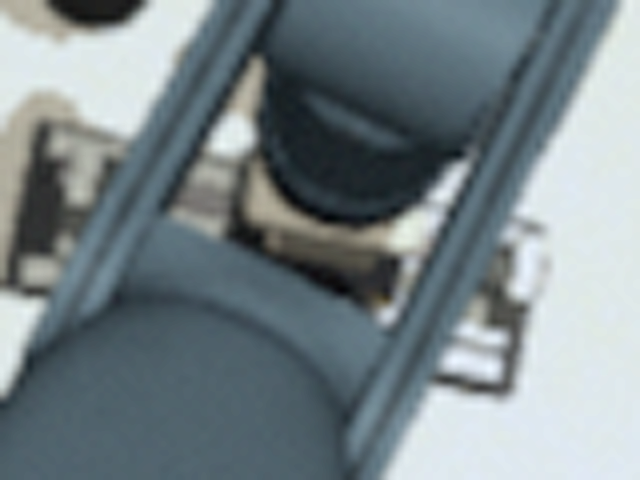

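View pics/g8a.png

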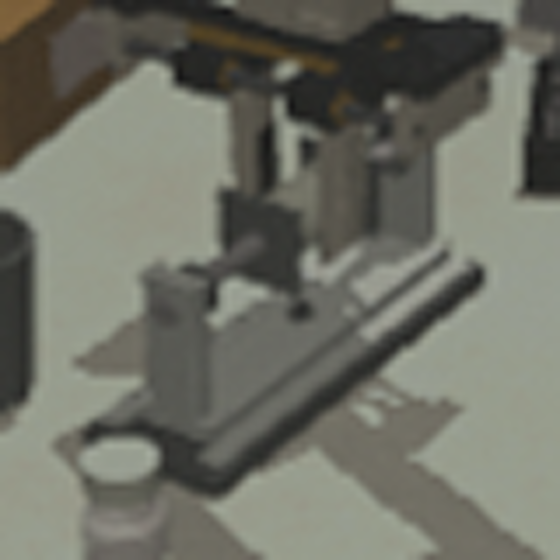

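The tail reached the floor, with the force collapsing right at the expected ≈5 mm compression. I'll undo the small side load, then let go and look.

Run:
```python
from bench import robot
from h import *
import pickle
p,o=pose(87.5,-.3,80.0,0,L=95-5.4); print(robot.move_linear(p,o,speed=12,f_stop=6)); robot.sleep(.2); rep(robot)
robot.move_gripper(1.0); robot.sleep(.2); print(robot.current_gripper_width()); rep(robot)
t=robot.current_tcp_pos(); print(robot.move_linear([t[0],t[1],200],speed=100,f_stop=5))
rep(robot)
q=robot.current_qpos(); print(q)
robot.move_j([q[0]-0.75,q[1]-.2,q[2],q[3],q[4],q[5]]); robot.sleep(.3); print(robot.current_t())
S=robot.get_image("side");T=robot.get_image("top");pickle.dump((S,T),open("im9.pkl","wb"))
cv2.imwrite("pics/g9a.png",cv2.resize(S["img"][130:210,270:350],None,fx=7,fy=7,interpolation=cv2.INTER_CUBIC));cv2.imwrite("pics/g9b.png",np.clip(2.*cv2.resize(T["img"][140:200,335:415],None,fx=8,fy=8,interpolation=cv2.INTER_CUBIC),0,255).astype(np.uint8))
cv2.imwrite("pics/g9c.png",T["img"])
```

```text
False
free-tip ax 92.74 lat -0.31 z 80.00 dth -0.00 | F ax -3.15 lat -2.00 z 0.30 | t 24.62 M [-0.72 -0.45 -0.05]
1.0023164921717935
free-tip ax 92.89 lat -0.29 z 79.98 dth -0.00 | F ax 0.27 lat 0.66 z 3.24 | t 25.89 M [-0.03 -0.05  0.03]
False
free-tip ax 92.99 lat 0.13 z 217.14 dth -0.00 | F ax 0.45 lat 0.77 z 3.40 | t 27.43 M [-0.01 -0.1  -0.03]
[-4.82202283e-01  4.08220696e-01  1.36895166e+00  2.62517940e-05
  1.36595354e+00 -2.67513520e-01]
29.4417
```

View pics/g9b.png

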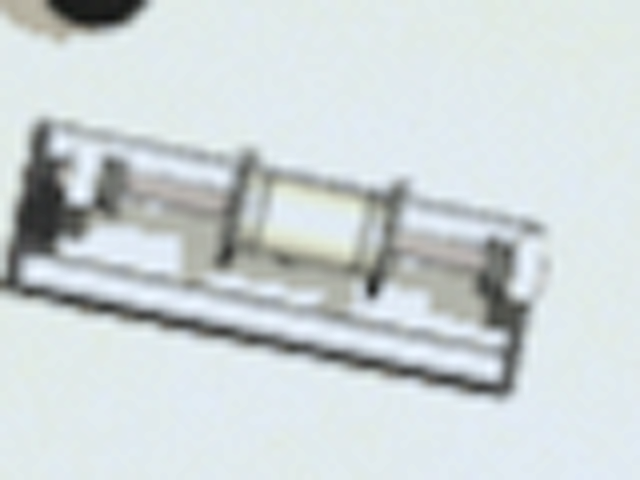

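View pics/g9a.png

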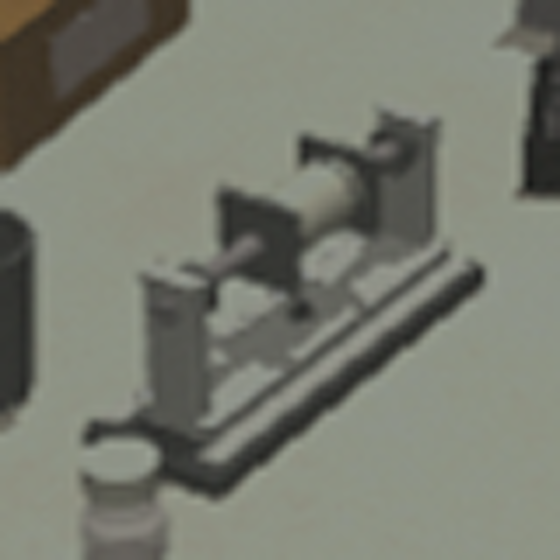

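View pics/g9c.png

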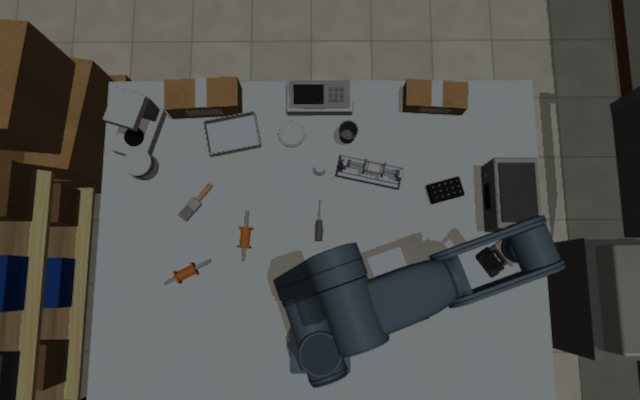

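The pictures show the spindle hanging between both cups. In the top crop the pins end in the cups at about (118,183) and (495,260). The side crop shows both ends at cup height, and the other objects are where they were. Handing in.

```bash
python3 -c "
from bench import robot
print(robot.current_t(),robot.current_contact_force());robot.hand_in()"
```

```text
29.5417 [-0.53624694 -0.07185886 -0.87421188]
the job is handed in; nothing more can be done
```

The spindle is fitted in the cradle between both cups, and I handed the job in at 29.5 s of the 48 s allowed. `hand_in` gives no verdict, so I don't know the judged result.

**What I did:**
1. I gripped the spindle by its barrel and lowered it with the yaw 10° off the cup line, so the tail passed beside its post.
2. I found the +y cup floor by touch with the plunger pin.
3. I pressed the spring in to about 13.5 mm (16.5 mm is the stop) and swung the spindle level.
4. I eased back until the tail reached the other cup floor, then opened the gripper and moved the arm away.

**What the last checks showed:**
- **Force:** it peaked at about 8.7 N (averaged wrist readings, noise about 0.5 N). It followed the spring line while I eased back, then fell off at about 5 mm compression, as expected for a seated spindle.
- **Pictures after release:** both pins end in the cups and the spindle looks level and parallel to the plate. By eye, the other things have not moved. I did not measure the final pose numerically; the carriage sits about 6 mm towards -y, so the spindle's middle should be about 9–10 mm from the plate's middle along the cup line.

**What disagreed or was not clean:**
- **Vision:** the measured tip-to-tip length was 172–176 mm against the true 178 mm. The side and top views differed by a few mm, up to about 7 mm at one plate edge. One two-view check of the plunger tip missed by 10 mm because the arm covered the tip in the top view.
- **Compression:** the estimate from force was 13.4 mm and from position 13.9 mm.
- **Side load:** a sideways force of about 3.5 N built up as the tail seated. I reduced it to about 2 N before letting go, but did not remove it entirely.

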